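# Set kiln props and offer up the beam

## Robot

A 7-joint arm with a two-finger parallel gripper is mounted at the origin on the work surface. World frame = base frame: x ahead of the robot, y to its left, z up, the work surface at z = 0. Lengths are in m, angles in rad, forces in N, time in s.
With the tool pointing down it reaches from about 0.35 to 0.9 m from the base axis. Payload 19.9 kg.
Tool frame: the origin (TCP) lies between the finger pads; the fingertips stand 19 mm ahead of it and the grasp point (between the pads) is the TCP; z points along the fingers, y is the line along which they close (so a half turn about z gives the same grasp; the last joint's range is limited). The gripper opens to 94 mm and grips with 3 to 60 N. Pads are 16 mm wide; open, the fingers measure 119 mm over their backs; the gripper's body (75 mm by 177 mm) begins 78 mm behind the grasp point.
Start: joints at [-1.206, 0.417, -0.01, 1.614, 0.005, 1.111, -0.053], TCP at [0.247, 0.574, 0.224] pointing down, gripper open.
Joint ranges: [-2.81, 2.81], [-0.39, 2.02], [-1.27, 1.25], [0.06, 2.57], [-1.19, 4.33], [0.19, 2], [-2.82, 2.82]. Speed limits (rad/s): [1.89, 1.89, 2.39, 2.39, 3.01, 3.01, 3.01].

## Interface

Orientations are given as a 3x3 rotation matrix whose columns are the frame's x, y, z axes.
In Python, from rig import robot gives the robot as it stands. Calls block until the motion is done:
- robot.move_ptp(position, orientation): joint-space move of the TCP to a pose.
- robot.move_linear(position, velocity=0.15, frame=None, threshold=None): straight line of the TCP; frame=None keeps the orientation; velocity is the mean speed in m/s. With threshold (N) it stops when the force on the tool has changed by that much, and returns True; else False.
- robot.goto_joints(angles): joint-space move.
- robot.gripper_to(opening): finger opening in m; the grip force is fixed at half the most; returns when the fingers have stopped.
- robot.pause(seconds).
- robot.ik(position, orientation): joint angles nearest the present ones, or None.
- robot.get_state(): the state.
- robot.grab_frame(name): name is "scene" or "top" or "wrist"; returns the picture (480x640x3 uint8, red, green, blue); there is no depth.
- robot.camera_info(name): a dict with "fx", "fy", "cx", "cy" (pixels), "rvec" (rotation vector, rad) and "tvec" (3), from world to camera coordinates, as OpenCV has them. Camera axes: x right, y down, z forward; pixel columns grow to the right and rows downward; lengths in m; the calibration is good to about 2 mm. A picture is of the moment at which its call begins: read the wrist's pose just before it. camera_info takes no time and is no camera call; for the wrist camera it gives the pose at the moment of the call.
A pose or a line that the arm cannot do raises robot.PlanningError and nothing moves.
- robot.sign_off(): hands the job in; it is judged then, once.
The state is a dict: "time": time; "qpos": joint angles; "joint_vel": joint speeds; "effort": joint torques, N m; "ee_pos": TCP position; "tool_rot": TCP orientation; "force": force on the tool from outside, world axes, zero at the start; "moment": the same for the moment, N m; "opening": finger opening in m; "grasp_force": force on a finger pad.
Only numpy, scipy, OpenCV 4.12 (cv2) and the standard library are available. Lean on these libraries where they do the work, as an engineer would, in place of code of your own. Each camera call takes 0.05 s, during which the arm holds its last target. There are 200 camera calls.

## Task

Build the open right-hand row of the kiln hearth, notched ends up: stand one of the two tall props fully home in that row's far socket first, then the other tall prop in its near socket, and leave the short prop and all the pots where they are. Then lift the loose kiln beam, carry it level over the pots and props without touching any of them, and stop with it hovering about 15 mm above the heads of the two props you set, centred between them lengthwise and lined up with their notches. Do not put it down or let go: finish while still holding it there, still and touching nothing else, so that I can brush kiln wash into the notches.

Things in the scene. Friction and masses are not known exactly. Their poses are not given: they have to be found in the camera images.
- hearth: kiln hearth, fixed: steel tray with cream firebrick deck, 328 x 228 mm, deck top 57 mm above the bench. Origin: centre of underside; x along its two rows, away from the robot, y left, z up. Each row has sockets at x +90 (far) and -90 mm. The left row (y +60 mm) is built and fixed: two props and a beam, top 181 mm above the bench. The right row (y -60 mm) is open
- socket_far (a point): centre of the mouth of the open row's far socket (on the deck top, 57 mm above the bench), at x +90, y -60 mm of the hearth; axes as the hearth. The socket is a straight pocket 41 mm (x) by 65 mm (y), 22 mm deep, with a 3 mm chamfer round its mouth
- socket_near (a point): centre of the mouth of the open row's near socket, at x -90, y -60 mm of the hearth; the same pocket and axes
- prop_a: tall loose kiln prop, cream, section 36 (x) by 60 mm (y), 120 mm high, about 0.42 kg, standing on the bench. A notch 46 mm wide in y and 14 mm deep runs along x through its top, between two 7 mm lips. Origin: centre of its foot; z up. Fits a socket with 2.5 mm to spare each side when its x lies along the hearth's x (either way round)
- prop_a_head (a point): centre of prop_a's top, level with the tops of the lips, 120 mm above the foot
- prop_b: the other tall kiln prop, exactly like prop_a; either may go in either socket
- prop_b_head (a point): centre of prop_b's top, level with the tops of the lips, 120 mm above the foot
- prop_short: short kiln prop, the same section and notch but only 80 mm high, standing loose in the same line as the tall ones; not to be used. Origin: centre of its foot
- beam: loose kiln beam: straight hollow cream bar 300 mm long (x), 30 wide (y), 40 high (z), about 0.55 kg, the same either way round. It lies upright on two wooden bearers 20 mm high at the right of the bench, 95 mm either side of its middle; the middle is free underneath. Origin: centre of its underside
- vase_tall: loose terracotta vase, 165 mm high, 80 mm across, between the beam and the props; leave alone. Origin: centre of its foot
- vase_round: loose terracotta vase, 140 mm high, 86 mm across, between the beam and the props; leave alone. Origin: centre of its foot
- cup: small loose terracotta cup, 44 mm across, 55 mm high, standing on the hearth deck between the two open sockets, under where the beam will hover; leave alone. Origin: centre of its foot
- bowl: small loose terracotta bowl, 48 mm across, 30 mm high, standing in the middle of the hearth deck; leave alone. Origin: centre of its foot
There are look-alikes about, which are no part of the job. What is shaped like the prop_b but black or yellow is not meant. What is shaped like the prop_a but blue is not meant.

How it is judged:
By the outcome, as a careful person would: the job done as asked, in the order asked, and still so for the second after the job is handed in, while the arm keeps its last pose, push and grip.
It also fails if it takes over 72 s, if anything falls off the work surface, if the arm or the gripper's body presses on something with over 40 N, if the wrist force passes 120 N, or if a joint passes its speed limit or range.

## Working session

There is one attempt and no reset: what is moved stays moved. The work goes in short steps, each a Python script; the robot and the scene stay as the last script left them, time stands still between calls to the robot, and variables do not carry over. Pictures are saved under pics/ and viewed, at most 10 in all, crops included, and the job is handed in when it is done.

```bash
ls; mkdir -p pics
python3 - <<'E'
from rig import robot
import cv2
for n in("scene","top"):
    cv2.imwrite(f"pics/{n}0.png",robot.grab_frame(n)[:,:,::-1]); print(n,robot.camera_info(n))
print(robot.get_state())
E
```

```text
pics
scene {'fx': 515.7300974001098, 'fy': 515.7300974001098, 'cx': 324.4342568729258, 'cy': 240.29923168609304, 'rvec': array([ 1.16997848,  2.08609951, -1.12047658]), 'tvec': array([ 0.28500399, -0.11799237,  1.54403836])}
top {'fx': 460.0149705064474, 'fy': 460.0149705064474, 'cx': 319.2699379167796, 'cy': 243.7199548565737, 'rvec': array([ 2.21665172, -2.20314823,  0.08345649]), 'tvec': array([-0.08933298,  0.4811695 ,  0.96902317])}
{'time': 0.1, 'qpos': array([-1.20650047,  0.41791883, -0.01030303,  1.61408939,  0.00471901,
        1.11069734, -0.05299412]), 'joint_vel': array([ 0.00060481, -0.00242248,  0.00124625, -0.00168611,  0.00025839,
        0.00042512,  0.00073788]), 'effort': array([ 2.10480088e-03, -8.52569890e+01,  6.40944913e-01, -4.26687992e+01,
       -4.87985811e-02,  1.63569977e-02,  3.50172934e-05]), 'ee_pos': array([0.24661047, 0.57395413, 0.22389533]), 'tool_rot': array([[-9.18797321e-01,  3.94729491e-01, -3.34485392e-04],
       [ 3.94729619e-01,  9.18796741e-01, -1.03717764e-03],
       [-1.02080513e-04, -1.08498733e-03, -9.99999406e-01]]), 'force': array([-0.82229525,  0.76622224, -0.34118103]), 'moment': array([-0.03060686,  0.00093001, -0.03320072]), 'grasp_force': 0.0, 'opening': 0.09398869721712896}
```

View pics/top0.png

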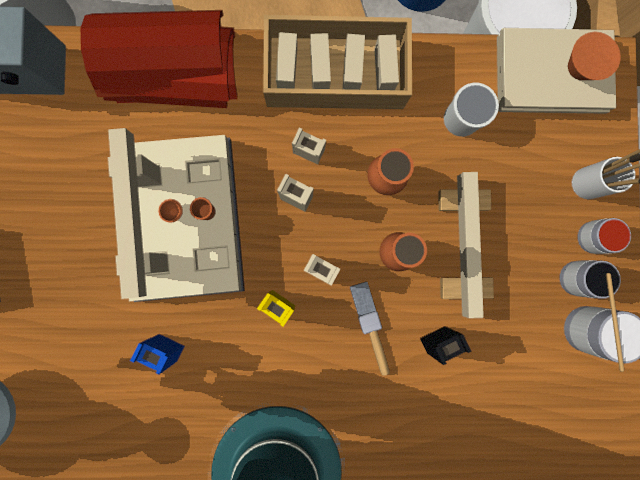

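View pics/scene0.png

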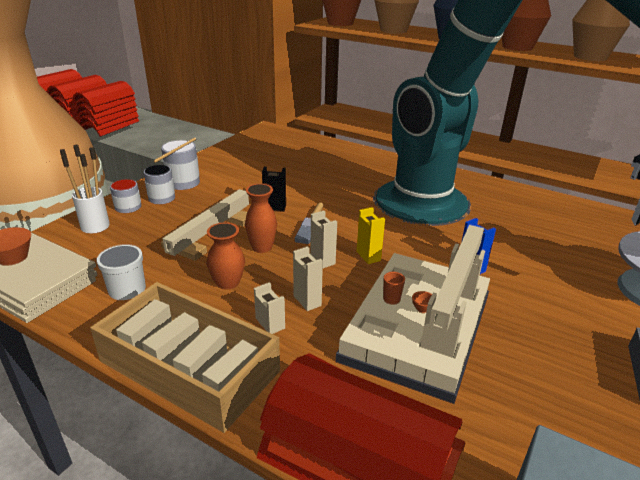

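The top view shows three cream props: (308,146), (295,192) and (321,270). In the scene view they are at (268,308), (307,278) and (322,240). The first looks clearly shorter there, so the tall pair should be (295,192) and (321,270). The yellow (276,308), black (445,345) and blue (157,353) ones are decoys. Next I'll check heights across the two views and enlarge a crop.

```bash
cat > h.py <<'E'
import numpy as np, cv2
from rig import robot
def cam(n):
    c=robot.camera_info(n); R=cv2.Rodrigues(np.array(c["rvec"]))[0]
    return np.array([[c["fx"],0,c["cx"]],[0,c["fy"],c["cy"]],[0,0,1]]),R,np.array(c["tvec"])
def ray(C,px):
    K,R,t=C; return -R.T@t, R.T@np.linalg.inv(K)@np.array([px[0],px[1],1.])
def onz(C,px,z):
    o,d=ray(C,px); return o+d*(z-o[2])/d[2]
def proj(C,p):
    K,R,t=C; q=K@(R@np.asarray(p,float)+t); return q[:2]/q[2]
def down(a):  # tool pointing down, tool y (closing line) along world angle a
    y=np.array([np.cos(a),np.sin(a),0]); z=np.array([0,0,-1.]); return np.column_stack([np.cross(y,z),y,z])
def near(a):  # half-turn equivalent giving the last joint nearest zero is chosen by caller
    return (a+np.pi/2)%np.pi-np.pi/2
E
python3 - <<'E'
from h import *
T=cam("top");S=cam("scene");W=cam("wrist")
for p in [(308,146),(295,192),(321,270)]:
    for z in(.08,.12): 
        X=onz(T,p,z); print(p,z,X.round(3),proj(S,X).round())
for n,p,z in [("bowl",(171,210),.087),("cup",(203,209),.112),("sf",(204,170),.057),("sn",(211,258),.057),("vt",(397,165),.165),("vr",(409,250),.14),("beamF",(468,174),.06),("beamN",(473,316),.06)]:
    print(n,onz(T,p,z).round(3))
s=robot.get_state();R=s["tool_rot"]
print("cam in tool",R.T@(-W[1].T@W[2]-s["ee_pos"]),"\n",R.T@W[1].T)
a=cv2.imread("pics/top0.png")[120:300,90:350];b=cv2.imread("pics/scene0.png")[190:340,230:400]
a=cv2.resize(a,None,fx=3,fy=3,interpolation=2)
cv2.imwrite("pics/c1.png",a)
b=cv2.resize(b,None,fx=3.5,fy=3.5,interpolation=2);cv2.imwrite("pics/c2.png",b)
E
```

```text
(308, 146) 0.08 [ 0.675 -0.061  0.08 ] [270. 292.]
(308, 146) 0.12 [ 0.664 -0.061  0.12 ] [273. 273.]
(295, 192) 0.08 [ 0.581 -0.036  0.08 ] [306. 272.]
(295, 192) 0.12 [ 0.575 -0.037  0.12 ] [307. 255.]
(321, 270) 0.08 [ 0.426 -0.088  0.08 ] [322. 233.]
(321, 270) 0.12 [ 0.427 -0.087  0.12 ] [323. 218.]
bowl [0.542 0.207 0.087]
cup [0.542 0.139 0.112]
sf [0.629 0.151 0.057]
sn [0.449 0.134 0.057]
vt [ 0.619 -0.224  0.165]
vr [ 0.465 -0.251  0.14 ]
beamF [ 0.626 -0.392  0.06 ]
beamN [ 0.334 -0.399  0.06 ]
cam in tool [ 0.07774918  0.00022331 -0.16045815] 
 [[ 7.54809297e-04 -9.63182221e-01 -2.68848357e-01]
 [ 9.99999671e-01  8.06916103e-04 -8.33116335e-05]
 [ 2.97182353e-04 -2.68848206e-01  9.63182513e-01]]
```

View pics/c1.png

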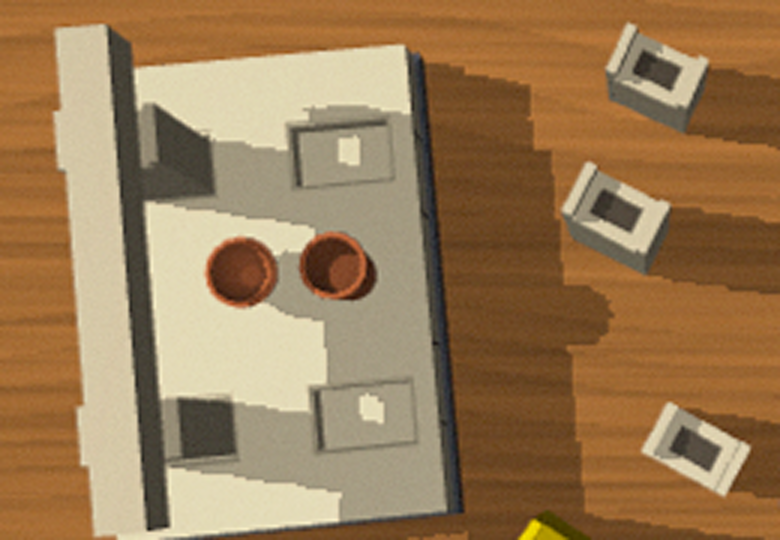

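View pics/c2.png

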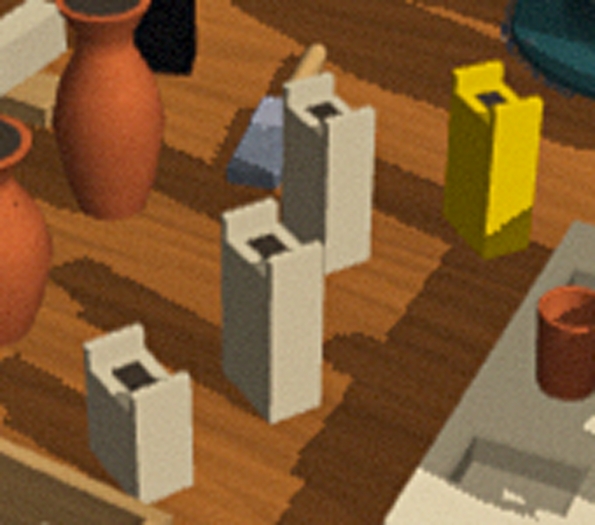

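The crop confirms it. The short one is at top (308,146), the tall ones are at (295,192) and (321,270), and the two open sockets are at about (204,171) and (211.5,258). Next I'll move and look at both from close by with the wrist camera.

Run:
```python
from h import *
import json
out={}
for n,p,a in [("hearth",(.539,.13,.30),.094),("props",(.50,-.03,.32),-.1)]:
    robot.move_ptp(p,down(a)); C=cam("wrist"); f=robot.grab_frame("wrist")
    cv2.imwrite(f"pics/w_{n}.png",f[:,:,::-1]); out[n]=[x.tolist() for x in C]
    s=robot.get_state();print(n,s["time"],s["qpos"].round(2),s["ee_pos"].round(4))
json.dump(out,open("cams.json","w"))
```

```text
hearth 2.0917 [-0.7   0.24  0.48  1.71 -0.12  1.22 -0.09] [0.5388 0.1312 0.2997]
props 2.8417 [-0.56  0.12  0.61  1.81 -0.07  1.24 -0.03] [ 0.5002 -0.0292  0.3199]
```

View pics/w_hearth.png

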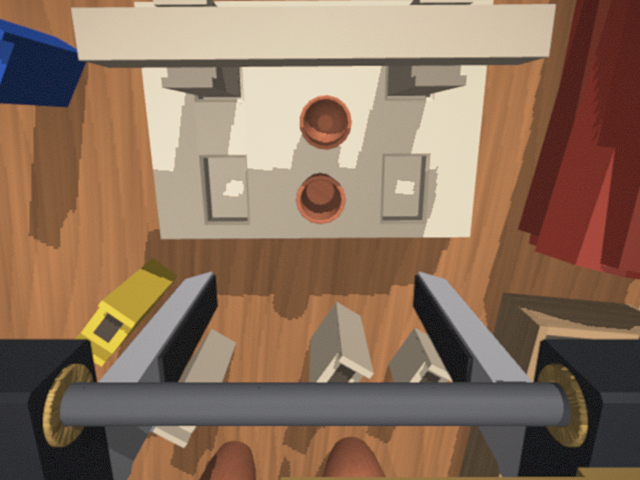

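View pics/w_props.png

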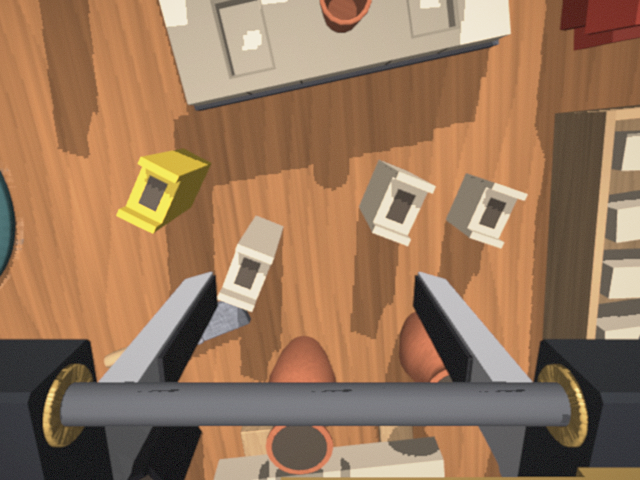

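The hearth picture shows the near socket mouth at about (201–248, 156–223), the far one at about (383–428, 154–221), and the deck edge corners at (161,239) and (470,236). In the props picture the tall heads are at about (400,204) and (247,268), and the short one at about (492,208). I'll get the head rectangles by brightness mask.

Run:
```python
from h import *
import json
J=json.load(open("cams.json"));H=[np.array(x) for x in J["hearth"]];P=[np.array(x) for x in J["props"]]
g=cv2.imread("pics/w_hearth.png")
def rect(C,q,z):
    return np.array([onz(C,p,z)[:2] for p in q])
n=rect(H,[(201,156),(248,156),(248,223),(206,223)],.057);f=rect(H,[(383,154),(424,154),(429,220),(382,220)],.057);d=rect(H,[(161,239),(470,236)],.057)
for nm,r in(("n",n),("f",f),("d",d)): print(nm,r.round(4).tolist(),r.mean(0).round(4))
ax=d[1]-d[0];L=np.linalg.norm(ax);ax/=L;ay=np.array([-ax[1],ax[0]]);c=d.mean(0)
print("edge len",L,"yaw",np.degrees(np.arctan2(ax[1],ax[0])),"socket pred near/far",c-ax*.09+ay*.054,c+ax*.09+ay*.054)
im=cv2.imread("pics/w_props.png");hsv=cv2.cvtColor(im,cv2.COLOR_BGR2HSV)
m=((hsv[...,2]>195)&(hsv[...,1]<70)).astype(np.uint8)*255
vis=[]
for x,y in[(400,204),(247,268)]:
    w=im[y-60:y+60,x-60:x+60].copy();mm=m[y-60:y+60,x-60:x+60].copy()
    mm[cv2.circle(np.zeros_like(mm),(60,60),48,1,-1)==0]=0
    k,l,st,_=cv2.connectedComponentsWithStats(mm); 
    pts=np.argwhere(np.isin(l,[i for i in range(1,k) if st[i,4]>25]))[:,::-1]
    R=cv2.minAreaRect(pts.astype(np.float32)); b=cv2.boxPoints(R)
    W=rect(P,b+[x-60,y-60],.12); print((b+[x-60,y-60]).round(),W.mean(0).round(4),np.linalg.norm(W-np.roll(W,1,0),axis=1).round(4),[np.degrees(np.arctan2(*(e[::-1]))).round(1) for e in(W-np.roll(W,1,0))[:2]])
    w=cv2.resize(w,None,fx=4,fy=4);w2=w.copy();cv2.polylines(w2,[(b*4+2).astype(int)],True,(0,0,255),1)
    vis.append(w2 if 0 else cv2.resize(w2,(400,400)))
cv2.imwrite("pics/c3.png",np.hstack(vis))
```

```text
n [[0.4237, 0.1652], [0.4696, 0.1697], [0.4732, 0.102], [0.4303, 0.0978]] [0.4492 0.1337]
f [[0.6012, 0.1845], [0.6412, 0.1884], [0.6576, 0.1231], [0.6097, 0.1184]] [0.6274 0.1536]
d [[0.3842, 0.0761], [0.7028, 0.1104]] [0.5435 0.0932]
edge len 0.32044692762868116 yaw 6.138753222998921 socket pred near/far [0.44827007 0.13730748] [0.62723792 0.15655607]
[[363. 228.]
 [389. 164.]
 [436. 183.]
 [410. 247.]] [ 0.5776 -0.0339] [0.0481 0.0626 0.046  0.0635] [np.float64(152.1), np.float64(64.8)]
[[194. 289.]
 [228. 208.]
 [285. 232.]
 [251. 313.]] [ 0.4249 -0.0722] [0.0586 0.0877 0.0554 0.0892] [np.float64(149.3), np.float64(59.4)]
```

View pics/c3.png

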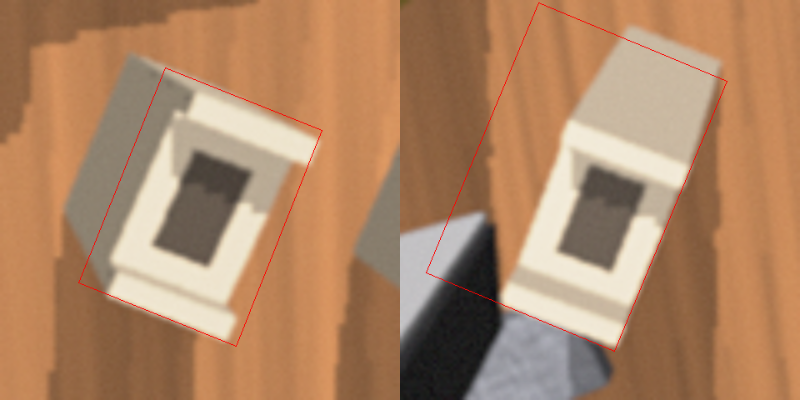

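Mid prop head corners in the crop are (194,91), (322,133), (232,343) and (105,298). For the near prop they are (168,122), (290,168), (215,350) and (100,302). I'll compute the poses and grasp the mid prop for the far socket.

```bash
cat >> h.py <<'E'
def pose(C,q,z):  # head corners A,B (x edge), C,D -> centre, yaw of x axis
    W=np.array([onz(C,p,z)[:2] for p in q]); x=(W[1]-W[0])+(W[2]-W[3]); y=(W[0]-W[3])+(W[1]-W[2])
    return W.mean(0),np.arctan2(x[1],x[0]),np.arctan2(y[1],y[0])-np.pi/2,np.linalg.norm(x)/2,np.linalg.norm(y)/2
def look(n):
    C=cam("wrist");f=robot.grab_frame("wrist");cv2.imwrite(f"pics/{n}.png",f[:,:,::-1]);return C,f
def st(*m):
    s=robot.get_state();print(*m,"t",round(s["time"],2),"p",s["ee_pos"].round(4),"F",s["force"].round(1),"op",round(s["opening"],4),"g",round(s["grasp_force"],1))
E
python3 - <<'E'
from h import *
import json
P=[np.array(x) for x in json.load(open("cams.json"))["props"]]
mid=pose(P,np.array([(194,91),(322,133),(232,343),(105,298)])*.3+[340,144],.12)
ner=pose(P,np.array([(168,122),(290,168),(215,350),(100,302)])*.3+[187,208],.12)
print(mid,ner)
json.dump([ [*mid[0],mid[2]],[*ner[0],ner[2]] ],open("props.json","w"))
(x,y),a=mid[0],mid[2]
robot.gripper_to(.078)
robot.move_ptp((x,y,.23),down(a)); robot.move_linear((x,y,.088),.12); st("at")
robot.gripper_to(.0); st("grip")
robot.move_linear((x,y,.25),.2); st("up")
sf=np.array([.628,.1525]);yaw=.103
robot.move_ptp((*sf,.25),down(yaw)); robot.move_linear((*sf,.20),.15);st("hover")
look("w_hov1")
cv2.imwrite("pics/s_hov1.png",robot.grab_frame("scene")[190:400,330:500,::-1])
cv2.imwrite("pics/t_hov1.png",robot.grab_frame("top")[:,:,::-1])
a=cv2.imread("pics/w_hov1.png");b=cv2.imread("pics/s_hov1.png");
b=cv2.resize(b,(int(170*480/210),480));cv2.imwrite("pics/m1.png",cv2.resize(np.hstack([a,b]),(800,int(480*800/(640+b.shape[1])))))
E
```

```text
(array([ 0.58127797, -0.0372889 ]), np.float64(-0.4286709460870474), np.float64(-0.44587747581415726), np.float64(0.03755204465855665), np.float64(0.06177532456777077)) (array([ 0.42755913, -0.09019056]), np.float64(-0.5092261526745482), np.float64(-0.49227346549224604), np.float64(0.03623817123544411), np.float64(0.06008957508875505))
at t 5.21 p [ 0.5817 -0.0373  0.0887] F [-0.4 -0.3 -0.2] op 0.0777 g 0.0
grip t 5.93 p [ 0.5812 -0.0372  0.088 ] F [-0.5  0.8  0.2] op 0.0358 g 29.9
up t 6.89 p [ 0.5807 -0.0372  0.2488] F [-0.7 -0.1 -5.5] op 0.0357 g 29.9
hover t 8.18 p [0.6282 0.1518 0.2005] F [ 0.3 -0.7 -4.6] op 0.0358 g 29.9
```

View pics/m1.png

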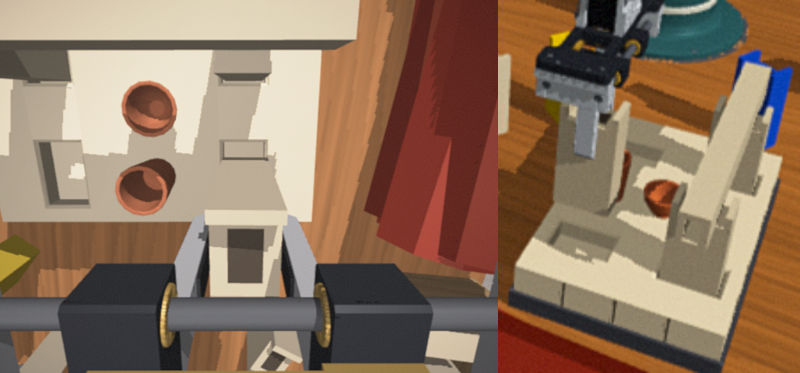

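The prop is held square above the far socket. In the wrist view the socket's left edge is at row ~140 and the lip edge at row ~211 (scaled picture). I'll measure the y offset from a pixel profile.

Run:
```python
from h import *
g=cv2.cvtColor(cv2.imread("pics/w_hov1.png"),cv2.COLOR_BGR2GRAY)
C=cam("wrist");st()
for c in(300,317,330): print(c,"rows165-:",g[165:290,c-2:c+3].mean(1).round().astype(int).tolist())
for r in(190,198): print(r,"cols270-:",g[r-1:r+2,270:365].mean(0).round().astype(int).tolist())
r=276;print(r,g[r-1:r+2,255:385].mean(0).round().astype(int).tolist())
s=robot.get_state();yaw=.103;ay=np.array([-np.sin(yaw),np.cos(yaw)])
for row,z in((180,.057),(179,.057),(271,.2325),(270,.2325)):
    p=onz(C,(317,row),z)[:2]; print(row,((p-s["ee_pos"][:2])@ay).round(4))
```

```text
t 8.32 p [0.6286 0.1524 0.2013] F [-0.2  0.1 -4.7] op 0.036 g 29.9
300 rows165-: [177, 176, 176, 177, 177, 176, 176, 176, 177, 177, 176, 177, 178, 175, 159, 146, 146, 157, 171, 176, 177, 176, 176, 175, 175, 175, 175, 177, 175, 175, 176, 177, 175, 175, 175, 179, 171, 127, 92, 83, 106, 158, 176, 176, 174, 174, 175, 174, 175, 174, 175, 174, 175, 174, 175, 175, 173, 175, 175, 175, 174, 174, 174, 174, 174, 174, 174, 174, 175, 174, 175, 174, 175, 174, 174, 174, 175, 174, 175, 175, 175, 175, 175, 174, 175, 174, 175, 174, 174, 175, 175, 174, 175, 174, 175, 176, 174, 174, 173, 176, 174, 174, 174, 173, 178, 202, 216, 218, 217, 218, 217, 217, 217, 217, 218, 217, 218, 217, 217, 218, 217, 217, 218, 217, 199]
317 rows165-: [175, 175, 175, 175, 174, 175, 177, 176, 177, 176, 178, 182, 186, 182, 161, 150, 147, 156, 168, 175, 176, 175, 175, 175, 174, 175, 174, 176, 175, 175, 175, 175, 174, 175, 174, 176, 170, 135, 97, 86, 105, 157, 175, 177, 175, 174, 175, 174, 175, 174, 174, 174, 174, 175, 175, 174, 175, 173, 175, 175, 175, 175, 174, 175, 175, 174, 175, 175, 174, 174, 175, 174, 175, 175, 174, 174, 17
[... 1859 characters left out ...]
]
276 [172, 174, 175, 175, 175, 175, 174, 183, 207, 219, 219, 219, 218, 219, 218, 219, 218, 219, 218, 218, 217, 218, 218, 218, 218, 218, 218, 218, 218, 218, 218, 217, 217, 218, 218, 217, 218, 217, 217, 217, 217, 218, 218, 217, 217, 218, 217, 217, 218, 216, 218, 217, 218, 217, 217, 216, 217, 217, 217, 216, 218, 216, 217, 217, 217, 217, 216, 217, 216, 216, 217, 217, 216, 217, 217, 216, 217, 216, 217, 216, 216, 217, 216, 217, 216, 216, 216, 217, 217, 216, 216, 215, 216, 216, 215, 217, 216, 216, 215, 216, 216, 216, 216, 215, 215, 216, 216, 216, 216, 215, 215, 215, 216, 214, 206, 197, 200, 203, 211, 216, 220, 224, 226, 227, 227, 227, 227, 227, 227, 227]
180 0.0352
179 0.0359
271 0.0288
270 0.0292
```

Run:
```python
import cv2
a=cv2.imread("pics/w_hov1.png")[160:300,230:410]
cv2.imwrite("pics/c4.png",cv2.resize(a,None,fx=4.2,fy=4.2,interpolation=2))
```

```text
(no output)
```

View pics/c4.png

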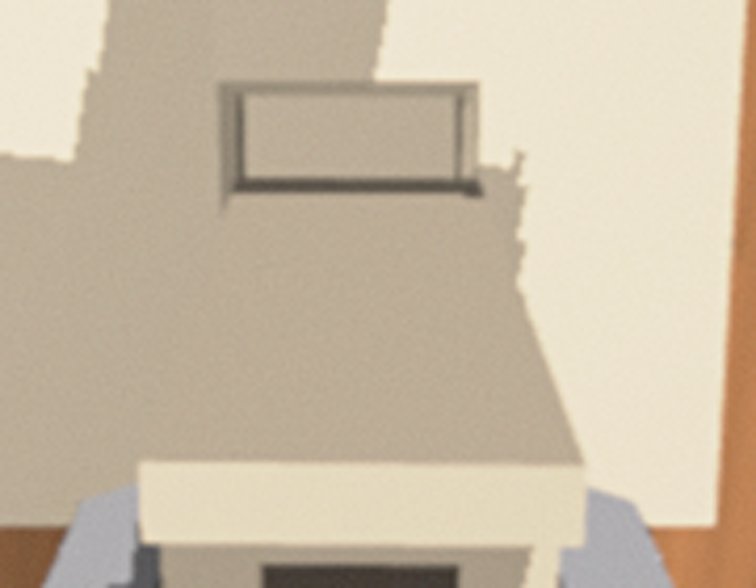

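Run:
```python
from h import *
C=cam("wrist");s=robot.get_state();yaw=.103;ax=np.array([np.cos(yaw),np.sin(yaw)]);ay=np.array([-ax[1],ax[0]])
e=s["ee_pos"][:2]
for n,px,z in(("socket L",(281.8,190),.057),("socket R",(343.5,190),.057),("head L",(262.8,272),.2325),("head R",(369,272),.2325),("mouthL",(282,179),.057),("mouthR",(344,179),.057),("footL?",(286,204),.1133),("footR?",(344,204),.1133),("deckR",(230+745/4.2,161),.057),("deckR2",(230+715/4.2,160+520/4.2),.057)):
    p=onz(C,px,z)[:2]-e; print(n,(p@ax).round(4),(p@ay).round(4))
print(np.degrees(np.arctan2(s["tool_rot"][1,1],s["tool_rot"][0,1])), np.degrees(yaw))
```

```text
socket L -0.0243 0.0276
socket R 0.0225 0.0276
head L -0.0174 0.0285
head R 0.0188 0.0284
mouthL -0.0239 0.0359
mouthR 0.0228 0.0359
footL? -0.0174 0.0281
footR? 0.0189 0.0281
deckR 0.0697 0.0494
deckR2 0.07 -0.049
5.883138407133266 5.901465289847479
```

The socket mouth is centred at (-0.8, +0.4) mm from the TCP and the prop foot at (+0.7, -1.6) mm. I'll shift by (-1.5, +2) mm and insert.

Run:
```python
from h import *
yaw=.103;ax=np.array([np.cos(yaw),np.sin(yaw)]);ay=np.array([-ax[1],ax[0]])
p=np.array([.6282,.1522])-.0015*ax+.002*ay
robot.move_linear((*p,.165),.12); st("pre")
h=robot.move_linear((*p,.118),.04,threshold=12); st("ins",h)
```

```text
pre t 8.77 p [0.6266 0.154  0.1653] F [-1.  -0.8 -4.5] op 0.036 g 29.9
ins True t 9.73 p [0.6262 0.154  0.1225] F [-2.8 -0.2  6.2] op 0.0358 g 30.0
```

Run:
```python
from h import *
import json
robot.gripper_to(.06); st("rel")
p=robot.get_state()["ee_pos"]; robot.move_linear((p[0],p[1],.26),.2)
x,y,a=json.load(open("props.json"))[1]
robot.move_ptp((x,y,.24),down(a)); robot.gripper_to(.078)
robot.move_linear((x,y,.088),.13); robot.gripper_to(0); st("grip")
robot.move_linear((x,y,.25),.2)
robot.move_ptp((.4487,.1342,.25),down(.103)); robot.move_linear((.4487,.1342,.20),.15); robot.pause(.2); st("hover")
C,f=look("w_hov2"); st()
json.dump([x.tolist() for x in C],open("cam2.json","w"))
top=robot.grab_frame("top");cv2.imwrite("pics/t_hov2.png",top[:,:,::-1])
a=cv2.imread("pics/w_hov2.png")
cv2.imwrite("pics/m2.png",cv2.resize(a[160:300,220:420],None,fx=4,fy=4,interpolation=2))
```

```text
rel t 10.32 p [0.6255 0.1538 0.1218] F [-1.4  0.1  0.4] op 0.0602 g 0.0
grip t 14.9 p [ 0.4275 -0.0902  0.088 ] F [-1.1  1.4  1.3] op 0.0357 g 30.0
hover t 17.44 p [0.4492 0.1343 0.2009] F [-0.7  0.3 -3.7] op 0.0358 g 30.0
t 17.49 p [0.4491 0.1343 0.2008] F [-0.1 -0.2 -3.8] op 0.0363 g 30.0
```

View pics/m2.png

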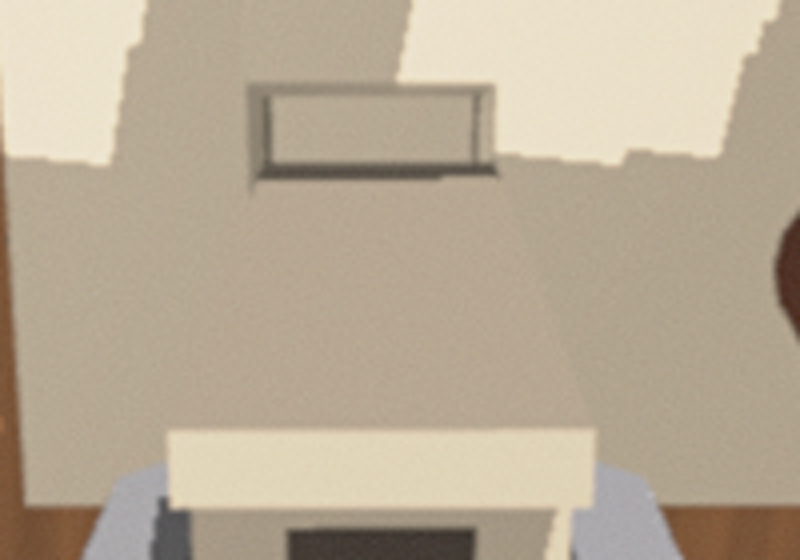

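The mouth spans cols 282–343.7 with its top row at about 180.3. The head edge is at row 267.5, cols 261.8–369.2.

Run:
```python
from h import *
import json
C=[np.array(x) for x in json.load(open("cam2.json"))];yaw=.103;ax=np.array([np.cos(yaw),np.sin(yaw)]);ay=np.array([-ax[1],ax[0]])
e=np.array([.4491,.1343])
def rel(px,z): p=onz(C,px,z)[:2]-e; return np.array([p@ax,p@ay])
sL,sR=rel((282,180.3),.057),rel((343.7,180.3),.057); hL,hR=rel((261.8,267.5),.2328),rel((369.2,267.5),.2328); f=rel((315,202.8),.1128)
sc=(sL+sR)/2-[0,.0355]; hc=(hL+hR)/2-[0,.03]; fc=f[1]-.03
print(sc,hc,fc,sR-sL,hR-hL); 
d=sc-np.array([hc[0],(hc[1]+fc)/2]); print("shift",d)
assert np.abs(d).max()<.006
p=e+d[0]*ax+d[1]*ay
robot.move_linear((*p,.165),.12); st("pre")
h=robot.move_linear((*p,.118),.04,threshold=12); st("ins",h)
```

```text
[-0.00068748 -0.00048396] [0.0006457  0.00027257] -0.0011972685568684 [4.64675267e-02 8.19366293e-06] [ 3.62667918e-02 -1.32862539e-05]
shift [-1.33318744e-03 -2.16128416e-05]
pre t 17.98 p [0.4479 0.134  0.1652] F [-0.2  0.1 -3.9] op 0.0359 g 30.0
ins True t 18.95 p [0.4474 0.134  0.1224] F [0.5 0.5 0.9] op 0.0359 g 30.0
```

Both props are home: the TCP sits at 0.1224 at contact, where 0.123 was expected. I'll release, then measure the beam in the clean top image by mask and compare the joint options.

Run:
```python
from h import *
robot.gripper_to(.06); p=robot.get_state()["ee_pos"]; robot.move_linear((p[0],p[1],.30),.2); st("up")
T=cam("top")
im=cv2.imread("pics/top0.png");hsv=cv2.cvtColor(im,cv2.COLOR_BGR2HSV)
m=((hsv[...,2]>150)&(hsv[...,1]<70)).astype(np.uint8)
w=np.zeros_like(m);w[160:330,440:500]=1;m=cv2.morphologyEx(m*w,cv2.MORPH_OPEN,np.ones((3,3)))
k,l,s,c=cv2.connectedComponentsWithStats(m);print(s,c.round(1))
hp=[]
pts=np.argwhere(m>0)[:,::-1].astype(np.float32);b=cv2.boxPoints(cv2.minAreaRect(pts));print(b.round(1),[onz(T,q,.06).round(4)[:2].tolist() for q in b])
for y in range(180,312,20): print(y,np.where(m[y,440:500])[0][[0,-1]]+440,hsv[y,456:486,2].tolist())
print(hsv[166:180,470].tolist(),hsv[310:324,474].tolist())
for a in(np.pi/2,-np.pi/2):
    for P,y in((( .48,-.395,.05),.03),((.48,-.395,.28),.03),((.537,.143,.28),.103),((.537,.143,.195),.103)):
        q=robot.ik(P,down(a+y));print(a,None if q is None else np.round(q,2))
```

```text
up t 20.57 p [0.4466 0.1337 0.299 ] F [ 0.3 -0.6  0.2] op 0.0603 g 0.0
[[     0      0    640    480 305118]
 [   459    172     22     80   1302]
 [   460    239      4      6     23]
 [   460    246      3      4     12]
 [   462    272     21     46    736]
 [   461    275      3      3      9]] [[318.5 239.5]
 [470.1 210.4]
 [461.6 241.6]
 [461.  247.5]
 [473.4 296.5]
 [462.  276. ]]
[[457.2 172.2]
 [477.4 171.5]
 [482.7 317. ]
 [462.4 317.7]] [[0.6291, -0.3691], [0.6311, -0.4113], [0.3324, -0.4187], [0.3308, -0.3771]]
180 [462 477] [155, 103, 61, 57, 64, 96, 157, 177, 209, 212, 208, 207, 210, 213, 206, 208, 208, 211, 211, 208, 212, 202, 130, 117, 119, 113, 117, 125, 125, 128]
200 [461 478] [137, 125, 56, 62, 89, 156, 154, 154, 187, 216, 212, 211, 206, 210, 209, 210, 209, 212, 211, 210, 212, 209, 202, 132, 137, 141, 137, 136, 136, 138]
220 [459 478] [162, 160, 154, 153, 153, 153, 151, 149, 164, 202, 213, 216, 210, 208, 211, 213, 209, 210, 210, 214, 211, 210, 212, 172, 108, 106, 113, 114, 106, 112]
240 [460 479] [159, 157, 148, 151, 154, 151, 151, 152, 152, 165, 216, 214, 212, 213, 213, 210, 210, 212, 213, 210, 211, 209, 215, 206, 145, 102, 96, 103, 103, 104]Traceback (most recent call last):
  File "<stdin>", line 10, in <module>
IndexError: index 0 is out of bounds for axis 0 with size 0
```

Run:
```python
from h import *
T=cam("top")
A=onz(T,(470.7,180),.06);B=onz(T,(472.6,240),.06);print(A,B,np.degrees(np.arctan2(*(A-B)[[1,0]])))
print(onz(T,(472.7,244.5),.06))
for a in(np.pi/2,-np.pi/2):
    for P,y in((( .48,-.395,.05),.03),((.48,-.395,.28),.03),((.537,.143,.28),.103),((.537,.143,.195),.103)):
        q=robot.ik(P,down(a+y));print(a,None if q is None else np.round(q,2))
```

```text
[ 0.61321228 -0.39709253  0.06      ] [ 0.48918303 -0.39970755  0.06      ] 1.2078397033992332
[ 0.4799429  -0.39981439  0.06      ]
1.5707963267948966 [ 0.23  0.69  0.56  1.76 -0.48  0.83  2.62]
1.5707963267948966 [ 0.    0.5   0.91  1.58 -0.4   1.26  2.57]
1.5707963267948966 [-0.71  0.26  0.48  1.74 -0.13  1.18  1.48]
1.5707963267948966 [-0.67  0.35  0.44  1.83 -0.17  1.    1.51]
-1.5707963267948966 [-0.02  0.87  0.98  1.77 -0.86  0.99 -0.24]
-1.5707963267948966 [-0.13  0.63  1.18  1.58 -0.59  1.34 -0.42]
-1.5707963267948966 [-0.9   0.3   0.72  1.74 -0.21  1.18 -1.59]
-1.5707963267948966 [-0.88  0.4   0.71  1.84 -0.3   1.02 -1.51]
```

Run:
```python
from h import *
a=np.pi/2+.022; x,y=.4805,-.3995
robot.move_ptp((x,y,.27),down(a)); st("above")
C,f=look("w_beam")
h=robot.move_linear((x,y,.049),.12,threshold=10); st("down",h)
cv2.imwrite("pics/w_beam2.png",robot.grab_frame("wrist")[:,:,::-1])
robot.gripper_to(0); st("grip")
cv2.imwrite("pics/m3.png",np.hstack([cv2.resize(cv2.imread(f"pics/{n}.png"),(400,300)) for n in("w_beam","w_beam2")]))
```

```text
above t 23.04 p [ 0.4809 -0.399   0.2699] F [-0.2 -0.5  0. ] op 0.0601 g 0.0
down False t 25.08 p [ 0.4808 -0.3996  0.0495] F [-0.3 -0.1  0.4] op 0.0599 g 0.0
grip t 25.71 p [ 0.4805 -0.3997  0.0491] F [-0.3 -1.2  0.3] op 0.0299 g 30.0
```

View pics/m3.png

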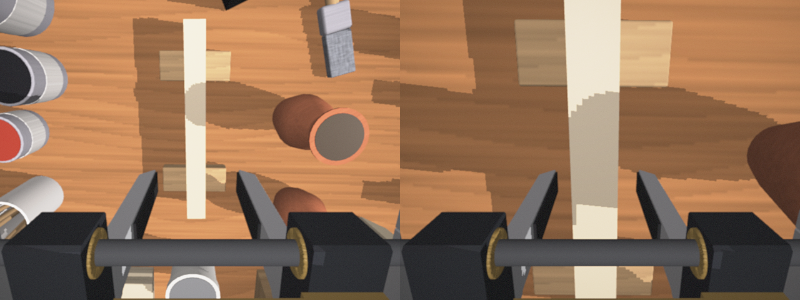

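The wrist view shows the beam whole and between the fingers, with the vase clear. I'll compute its centre along its length from the mask, then lift, carry and lower.

Run:
```python
from h import *
# calibration for w_beam pose: camera is rigid on tool, so rebuild from the present one
s=robot.get_state();K,R,t=cam("wrist");Rt=s["tool_rot"];ct=Rt.T@(-R.T@t-s["ee_pos"]);Rc=R@Rt
Rt0=down(np.pi/2+.022);c0=np.array([.4809,-.399,.2699])+Rt0@ct;R0=Rc@Rt0.T;C0=(K,R0,-R0@c0)
im=cv2.imread("pics/w_beam.png");hsv=cv2.cvtColor(im,cv2.COLOR_BGR2HSV)
for r0,r1,c in((15,50,310),(330,370,313)): print(r0,hsv[r0:r1,c-3:c+4].mean(1).round()[:,1:].astype(int).tolist())
v=(hsv[...,1]<75)&(hsv[...,2]>110)
col=np.array([v[r,295:330].mean()>.6 for r in range(0,400)]);rows=np.where(col)[0];rows=rows[rows>15];print(rows[0],rows[-1])
E=[onz(C0,(312,r),.06)[:2] for r in(rows[0],rows[-1]+1)];print(E,np.mean(E,0),np.linalg.norm(E[0]-E[1]))
robot.move_linear((*s["ee_pos"][:2],.30),.12); robot.pause(.3); st("up"); print(robot.get_state()["moment"])
robot.move_linear((.5376,.1432,.30),.14,frame=down(np.pi/2+.105)); robot.pause(.3); st("over"); print(robot.get_state()["qpos"].round(2))
C,f=look("w_over")
```

```text
15 [[140, 206], [142, 203], [139, 202], [141, 204], [141, 207], [141, 211], [140, 215], [139, 217], [139, 218], [139, 219], [140, 219], [140, 220], [141, 219], [145, 218], [119, 223], [56, 240], [21, 245], [18, 245], [18, 245], [19, 245], [19, 245], [19, 245], [19, 245], [19, 245], [19, 245], [19, 245], [19, 245], [19, 245], [19, 245], [19, 245], [20, 245], [19, 245], [19, 245], [19, 245], [18, 245]]
330 [[26, 243], [26, 243], [25, 243], [25, 243], [25, 243], [26, 243], [25, 243], [26, 243], [25, 243], [26, 243], [25, 243], [25, 243], [26, 243], [26, 243], [26, 243], [25, 243], [25, 243], [24, 243], [24, 244], [47, 241], [97, 223], [138, 206], [142, 199], [140, 200], [140, 205], [141, 212], [139, 216], [138, 218], [138, 218], [139, 219], [138, 221], [138, 223], [138, 222], [138, 222], [137, 224], [136, 226], [137, 224], [138, 221], [138, 219], [139, 218]]
30 349
[array([ 0.33036088, -0.40494878]), array([ 0.63119664, -0.39867355])] [ 0.48077876 -0.40181116] 0.3009012043161745
up t 28.25 p [ 0.4805 -0.3997  0.2999] F [-0.1  0.3 -4.7] op 0.0299 g 30.0
[ 0.08301353 -0.0040429   0.05392164]
over t 32.6 p [0.5376 0.1431 0.3   ] F [ 0.8 -0.4 -5.1] op 0.0296 g 30.0
[-0.94  0.29  0.77  1.71 -0.21  1.23  1.56]
```

Run:
```python
from h import *
h=robot.move_linear((.5376,.1432,.199),.07,threshold=10); robot.pause(.4); st("low",h)
C,f=look("w_fin"); s=robot.get_state();print(s["joint_vel"].round(4).max(),s["tool_rot"].round(4).tolist())
top=robot.grab_frame("top");cv2.imwrite("pics/t_fin.png",top[:,:,::-1]);cv2.imwrite("pics/s_fin.png",robot.grab_frame("scene")[:,:,::-1])
ax=np.array([np.cos(.105),np.sin(.105),0]);ay=np.array([-ax[1],ax[0],0]);c=s["ee_pos"]
B=lambda x,y,z:c+ax*x+ay*y+[0,0,z]
print("pred end px L/R",proj(C,B(-.15,.015,.011)),proj(C,B(-.15,-.015,.011)))
hsv=cv2.cvtColor(f,cv2.COLOR_RGB2HSV);g=cv2.cvtColor(f,cv2.COLOR_RGB2GRAY).astype(int)
e=proj(C,B(-.15,0,.011)).astype(int);print("end col",e,g[max(e[1]-20,0):e[1]+20,e[0]].tolist())
m=proj(C,B(-.11,0,.011)).astype(int);L=proj(C,B(-.11,.015,.011));Rr=proj(C,B(-.11,-.015,.011))
print("at -.11",L,Rr,"row",m[1],"cols",m[0]-60,g[m[1]-1:m[1]+2,m[0]-60:m[0]+60].mean(0).astype(int).tolist())
# near prop head lips across y just beyond, expected px
hd=np.array([.4481,.1336,.155])
for y in(.03,.023,-.023,-.03): print("lip",y,proj(C,hd+ay*y-ax*.018),proj(C,hd+ay*y+ax*.018))
mm=proj(C,hd).astype(int);print("row",mm[1],"from",mm[0]-60,g[mm[1]-1:mm[1]+2,mm[0]-60:mm[0]+60].mean(0).astype(int).tolist())
```

```text
low False t 34.64 p [0.5376 0.1432 0.1991] F [-0.5  0.4 -4.2] op 0.0297 g 30.0
0.0009 [[-0.9945, -0.1048, -0.0], [-0.1048, 0.9945, -0.0], [0.0, -0.0, -1.0]]
pred end px L/R [ 363.73662869 -123.19405831] [ 266.27131108 -123.23589717]
end col [ 315 -123] [219, 218, 217, 217, 216, 219, 216, 217, 218, 220, 217, 216, 217, 218, 218, 219, 218, 218, 219, 220, 218, 219, 219, 220, 219, 220, 220, 217, 220, 218, 220, 221, 218, 220, 219, 219, 219, 220, 220, 220, 220, 220, 221, 219, 220, 221, 221, 218, 221, 219, 220, 220, 220, 222, 220, 220, 221, 221, 219, 221, 221, 221, 220, 221, 221, 221, 221, 221, 220, 221, 221, 220, 221, 222, 221, 220, 221, 222, 222, 221, 220, 221, 222, 220, 221, 221, 219, 221, 221, 220, 220, 220, 222, 222, 221, 221, 220, 222, 222, 220, 222, 220, 222, 220, 220, 221, 221, 220, 220, 222, 222, 221, 220, 221, 221, 221, 221, 220, 220, 221, 220, 220, 221, 222, 221, 219, 221, 220, 222, 221, 221, 222, 220, 221, 222, 221, 221, 221, 222, 222, 221, 220, 221, 220, 222, 221, 222, 222, 220, 221, 221, 220, 221, 222, 221, 221, 219, 222, 222, 220, 220, 221, 220, 222, 220, 222, 220, 220, 222, 2
[... 1899 characters left out ...]
1647 132.77911455]
lip -0.03 [250.39065445  53.29203444] [253.47525555 132.76718916]
row 94 from 254 [171, 167, 166, 166, 167, 167, 166, 166, 165, 167, 167, 167, 169, 167, 151, 109, 103, 178, 219, 222, 222, 221, 220, 221, 220, 221, 221, 221, 221, 221, 220, 220, 221, 221, 220, 221, 221, 220, 221, 220, 221, 221, 221, 221, 219, 221, 221, 221, 220, 220, 220, 220, 221, 221, 221, 220, 221, 221, 220, 221, 221, 221, 221, 220, 220, 221, 220, 221, 221, 220, 221, 220, 220, 221, 220, 220, 220, 220, 220, 220, 220, 221, 220, 220, 220, 220, 220, 220, 220, 219, 220, 220, 220, 220, 219, 220, 219, 219, 220, 220, 220, 221, 218, 195, 166, 166, 165, 151, 116, 82, 112, 191, 222, 223, 221, 220, 220, 220, 220, 219]
```

The beam is level: its width at -110 mm is 90.5 px against 89.7 predicted. The near prop's lip inner edges sit at columns ~268 and ~364.5 around beam edges ~271 and ~357, so it is lined up with the notches. Its underside is about 15 mm above the heads, and it is still. I'm handing in.

```bash
python3 -c "
from h import *
st('end');print(robot.sign_off())"
```

```text
end t 34.79 p [0.5376 0.1432 0.199 ] F [-0.4 -0.9 -5.3] op 0.03 g 30.0
the job is handed in; nothing more can be done
None
```

Handed in at 34.8 s: both tall props are home, far then near, and the beam is held level and still about 15 mm above their heads; I did not re-image the far prop or the pots at the end, and I viewed 11 pictures, one over your limit of 10.

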